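Stand the knocked-over plant pots back up

ROBOT

A 7-joint arm with a two-finger parallel gripper is mounted at the origin on the work surface. World frame = base frame: x ahead of the robot, y to its left, z up, the work surface at z = 0. Lengths are in mm, angles in rad, forces in N, time in s.
With the tool pointing down it reaches from about 400 to 875 mm from the base axis. Payload 4.4 kg.
Tool frame: the origin (TCP) lies on the centre line of the jaws, within the pads' length; the fingertips stand 14 mm ahead of it and the grasp point (between the pads) lies 5 mm behind it (tips_ahead is the distance from the TCP to the fingertips, in mm); z points along the fingers, y is the line along which they close (so a half turn about z gives the same grasp; the last joint's range is limited). The gripper opens to 85 mm and grips with 20 to 120 N. Pads are 22 mm wide; open, the fingers measure 114 mm over their backs; the gripper's body (76 mm by 85 mm) begins 54 mm behind the grasp point. The pads swing forward as they close: fully open they stand 13 mm farther back than shut.
Start: joints at [1.12, 0.628, 0.038, 1.517, -0.027, 0.996, -0.02], TCP at [244.02, -602.471, 245.313] pointing down, gripper open.
Joint ranges: [-3.06, 3.06], [-0.37, 2.12], [-1.25, 1.32], [0.18, 2.47], [-1.1, 4.24], [0.23, 1.98], [-2.94, 2.94]. Speed limits (rad/s): [2.57, 2.57, 3.14, 3.14, 3.14, 3.14, 3.14].

INTERFACE

Orientations are given as [roll, pitch, yaw] about the fixed x, y, z axes, in that order (R = Rz(yaw) Ry(pitch) Rx(roll)).
In Python, from cell import * gives the robot as it stands.
- The arm moves only by the tool move_arm, never from a script. Its argument "rows" is text: rows parted by semicolons, each of 7 numbers parted by spaces: the shift along the tool's x, y, z scaled (see below), then the turn, a rotation vector about the tool's x, y, z scaled (see below), then the closure, from -1 (fully open) to 1 (shut). A call has 1 to 12 rows; each row is the pose to reach, as a shift and turn from the pose commanded when the call began, along the tool's axes at that moment; what a row does not reach only later rows make up. The controller multiplies each number of a shift by 0.3 m and each number of a turn by pi/2 rad. A row lasts 1/12 s, in which the tool goes at most 41.7 mm and 7.16 degrees, less where a joint would pass 70% of its speed; a pose out of reach is approached as far as the arm can. A call with a number of a shift or a turn outside -1 to 1 is refused whole. A call with a gripper value outside its range is refused whole. The fingers move at their own pace and stop on an object; the grip force is fixed at half the most. Time passes only in rows, so rows that repeat a pose let the fingers close. It gives the time, the measured TCP pose, the force, the opening and the grip force at its end, in the units of the state.
- read_state(): the state, without advancing time (a new reading comes with each control period).
- get_image(name): name is "side" or "top"; returns a dict with "img" (400x640x3 uint8, red, green, blue), "vfov" (degrees; the focal length in pixels is half the picture's height over the tangent of half this angle, whatever the lens; pixels are square), "cx", "cy" (the principal point, pixels), "k1" (the pictures are not rectified: a ray, as slopes to the right and down, at radius r is drawn at 1 + k1 r^2 times it, then the intrinsics apply), "extrinsics" (4x4, takes a point from camera to world coordinates). Camera axes: x right, y up, looking along -z (the intrinsics and any distortion apply to the point x, -y, -z); pixel columns grow to the right and rows downward; lengths in mm; the calibration is good to about 2 mm. A picture is of the moment at which its call begins. There is no depth.
- finish_job(): hands the job in; it is judged then, once.
The state is a dict: "clock": time; "qpos": joint angles; "qd": joint speeds; "tau": joint torques, N m; "eef_pos": TCP position; "tool_rot": TCP orientation; "force": force on the tool from outside, world axes, zero at the start; "torque": the same for the moment, N m; "width": finger opening in mm; "gripper_force": force on a finger pad.
Only numpy, scipy, OpenCV 4.12 (cv2) and the standard library are available. Lean on these libraries where they do the work, as an engineer would, in place of code of your own. Each camera call takes 0.05 s, during which the arm holds its last target. There are 200 camera calls.

TASK

Two empty square plant pots have been knocked over onto their sides on the potting bench. Stand both back up on their bases, mouths up, about where they lie, by tipping them over with light pushes of the fingertips: do not grip them or lift them off the bench. Leave the pot that already stands, the beaker, the tweezers and the wash bottle where they are.

Things in the scene. Friction and masses are not known exactly. Their poses are not given: they have to be found in the camera images.
- pot_left: fallen pot on the left (+y): square, terracotta plastic, empty, 84 mm wide at the base, 108 at the rim, 85 high; 3 mm walls, rim lip 12 high, 5 proud; 0.08-0.17 kg. Base faces anywhere from ahead (+x) by the left to back-left, mouth the other way, raised 9 degrees. Origin: centre of the base's underside; z: from base to mouth (up when it stands); x: up at the start
- pot_left_foot (a point): middle of the base edge on which the left fallen pot rests at the start (42 mm from its origin along its -x); it tips about this edge, which then hardly slides. Origin to foot edge, level: 7 mm lying, 42 mm standing
- pot_left_rim (a point): middle of the left fallen pot's uppermost rim edge: 108 mm above the bench at the start, 68 mm (level) behind the foot edge. Pushed level here towards the side the base faces, the pot tips; this edge swings up to 128 mm. After some 70 mm of push (35 degrees) the pot goes over by itself, and its mouth, 85 mm high then, swings up round the pushing fingers
- pot_right: fallen pot on the right (-y): square, terracotta plastic, empty, 84 mm wide at the base, 108 at the rim, 85 high; 3 mm walls, rim lip 12 high, 5 proud; 0.08-0.17 kg. Base faces anywhere from ahead (+x) by the right to back-right, mouth the other way, raised 9 degrees. Origin: centre of the base's underside; z: from base to mouth (up when it stands); x: up at the start
- pot_right_foot (a point): middle of the base edge on which the right fallen pot rests at the start (42 mm from its origin along its -x); it tips about this edge, which then hardly slides. Origin to foot edge, level: 7 mm lying, 42 mm standing
- pot_right_rim (a point): middle of the right fallen pot's uppermost rim edge: 108 mm above the bench at the start, 68 mm (level) behind the foot edge. Pushed level here towards the side the base faces, the pot tips; this edge swings up to 128 mm. After some 70 mm of push (35 degrees) the pot goes over by itself, and its mouth, 85 mm high then, swings up round the pushing fingers
- pot_standing: a third pot of the same make and size, already standing on its base beyond the work; leave it. Origin: centre of its underside, z up.
- beaker: clear glass beaker, 70 mm across, 95 mm high, standing between the fallen pots; leave it. Origin: centre of its underside, z up.
- tweezers: steel tweezers lying flat on the bench in front of the robot, 180 mm long, 16 mm wide, 8 mm high; leave them. Origin: middle of the underside; x axis towards the tips.
- wash_bottle: white wash bottle with a red cap and a bent spout, 68 mm across, 205 mm high over the spout, standing far right; leave it. Origin: centre of its underside, z up.
There are look-alikes about, which are no part of the job. What is shaped like the pot_right but purple is not meant. Leave any turquoise look-alike of the pot_left alone.

How it is judged (in metres and radians):
At the end, for the whole second after the job is handed in: Both fallen pots stand at rest on their bases, mouths up (axis within about 5 degrees of vertical), base centre within 140 mm of where it was at the start (a clean tip moves it about 55 mm) (angle between each of pot_left, pot_right's own z axis and vertical below 0.08 rad and height (world z) of each of pot_left, pot_right below 0.008 m and distance of each of pot_left, pot_right from where it was at the start of the episode below 0.14 m and linear speed of each of pot_left, pot_right below 0.02 m/s and angular speed of each of pot_left, pot_right below 0.1 rad/s); the robot touches nothing.
It fails at once if a fallen pot is lifted off the bench (base centre clearly higher than it can be with an edge of the base on the bench) or turned mouth down ((angle between pot_left's own z axis and vertical below 0.3 rad and height (world z) of pot_left above 0.032 m) or (angle between pot_left's own z axis and vertical below 0.8 rad and height (world z) of pot_left above 0.06 m) or height (world z) of any of pot_left, pot_right above 0.075 m or (angle between pot_right's own z axis and vertical below 0.3 rad and height (world z) of pot_right above 0.032 m) or (angle between pot_right's own z axis and vertical below 0.8 rad and height (world z) of pot_right above 0.06 m)).
It fails at once if a fallen pot is squeezed or shoved with more than 20 N (contact force between the fingers and pot_left above 20 N or contact force between the fingers and pot_right above 20 N).
It fails at once if the pot that already stood is moved more than 20 mm (distance of pot_standing from where it was at the start of the episode above 0.02 m).
It fails at once if the beaker or the wash bottle is moved more than 20 mm or tipped (distance of any of beaker, wash_bottle from where it was at the start of the episode above 0.02 m or angle between any of beaker, wash_bottle's own z axis and vertical above 0.3 rad).
It fails at once if the tweezers are moved more than 25 mm (distance of tweezers from where it was at the start of the episode above 0.025 m).
It also fails if it takes over 48 s, if anything falls off the work surface, if the arm or the gripper's body presses on something with over 40 N, if the wrist force passes 120 N, or if a joint passes its speed limit or range.

## Working session

There is one attempt and no reset: what is moved stays moved. The work goes in short steps, Python scripts to look and compute and a tool call to move; the robot and the scene stay as the last step left them, time stands still between calls to the robot, and variables do not carry over. Pictures are saved under pics/ and viewed, at most 10 in all, crops included, and the job is handed in when it is done.

Besides the shell and the picture viewer there is one more tool, called after "Emit:" as name(argument=value, ...) on one line, values as JSON. move_arm: Moves the arm, as the interface text tells. Its arguments: {"type":"object","properties":{"rows":{"type":"string"}},"required":["rows"]}

```bash
mkdir -p pics; cat > h.py <<'E'
from cell import *
import numpy as np, cv2
def snap(n,f=None):
    c=get_image(n)
    np.savez(f'pics/{f or n}.npz',**c)
    cv2.imwrite(f'pics/{f or n}.png',c["img"][:,:,::-1]); return c
def load(f): return dict(np.load(f'pics/{f}.npz'))
def ray(c,u,v):
    f=200/np.tan(np.radians(float(c["vfov"]))/2)
    d=np.array([(u-c["cx"])/f,(v-c["cy"])/f]); s=d.copy()
    for _ in range(20): s=d/(1+c["k1"]*(s@s))
    E=c["extrinsics"]; return E[:3,3],E[:3,:3]@np.array([s[0],-s[1],-1])
def onz(c,u,v,z):
    o,d=ray(c,u,v); return o+d*(z-o[2])/d[2]
def proj(c,p):
    E=c["extrinsics"]; q=E[:3,:3].T@(np.array(p,float)-E[:3,3]); s=np.array([q[0],-q[1]])/-q[2]
    s=s*(1+c["k1"]*(s@s)); f=200/np.tan(np.radians(float(c["vfov"]))/2)
    return s*f+[c["cx"],c["cy"]]
E
python3 - <<'E'
from h import *
for n in("top","side"):
    c=snap(n,n+"0"); print(n,c["vfov"],c["cx"],c["cy"],c["k1"],c["extrinsics"].round(3).tolist())
print(read_state())
E
```

```text
top 53.16526216741877 314.8383104103694 202.5184528699472 -0.04926039912904114 [[0.006, 0.994, -0.111, 433.087], [-1.0, 0.006, -0.004, -72.609], [-0.003, 0.111, 0.994, 1087.624], [0.0, 0.0, 0.0, 1.0]]
side 47.61253577710498 326.28251341388767 200.39908781609898 -0.0027109665401855417 [[-0.844, 0.284, -0.454, 56.76], [-0.536, -0.434, 0.724, 775.111], [0.008, 0.855, 0.518, 679.516], [0.0, 0.0, 0.0, 1.0]]
{'clock': 0.1, 'qpos': array([ 1.12018126,  0.62930085,  0.03841497,  1.51822935, -0.02697341,
        0.99628364, -0.01998593]), 'qd': array([-2.61753746e-04, -1.58998397e-03, -1.03115499e-03, -1.71325400e-03,
        9.53861163e-05,  4.98792861e-04, -3.78211616e-04]), 'tau': array([ 2.79043532e-03, -5.64542198e+01,  1.23068757e+00, -1.93979055e+01,
        1.14002684e-02,  5.37532411e-03,  2.03155304e-05]), 'eef_pos': array([ 243.84723538, -601.97170191,  244.46223807]), 'tool_rot': array([-3.13988881e+00,  2.34870110e-05,  3.84868606e-01]), 'force': array([-0.07329492,  0.75064242, -0.58481569]), 'torque': array([0.02249259, 0.02909546, 0.0411517 ]), 'gripper_force': 0.0, 'width': 85.21131985893514}
```

View pics/top0.png

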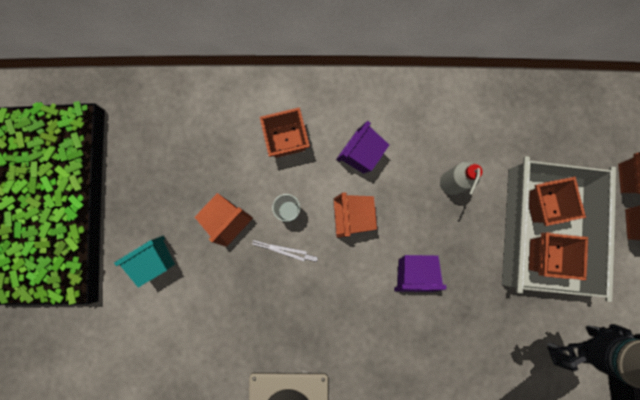

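View pics/side0.png

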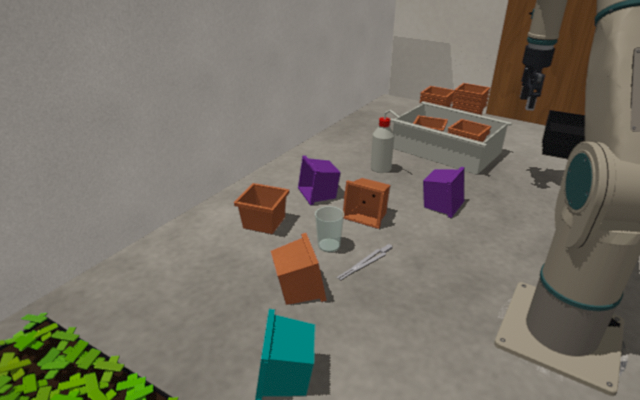

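The top view (up = +x, left = +y) shows these candidates:
- **Terracotta:** fallen pots at (224,220) and (355,214), the standing pot at (285,133), crate pots at (557,200) and (563,256), and more at the right edge.
- **Look-alikes:** purple at (363,148) and (420,273), turquoise at (148,260).

I choose (224,220) as pot_left and (355,214) as pot_right. I'll check both in a close crop.

```bash
python3 - <<'E'
from h import *
t=cv2.imread('pics/top0.png')[180:270,180:400]
a=cv2.resize(t,None,fx=3.5,fy=3.5,interpolation=cv2.INTER_CUBIC)
s=cv2.imread('pics/side0.png')[165:315,240:420]
b=cv2.resize(s,None,fx=1.8,fy=1.8,interpolation=cv2.INTER_CUBIC)
o=np.zeros((a.shape[0]+b.shape[0],a.shape[1],3),np.uint8);o[:a.shape[0]]=a;o[a.shape[0]:,:b.shape[1]]=b
cv2.imwrite('pics/crop0.png',o);print(o.shape)
c=load("top0")
hsv=cv2.cvtColor(c["img"],cv2.COLOR_RGB2HSV)
m=((hsv[...,0]<14)&(hsv[...,1]>130)&(hsv[...,2]>50)).astype(np.uint8)
for k in cv2.findContours(m,0,2)[0]:
    if cv2.contourArea(k)>300:
        ap=cv2.approxPolyDP(k,2.0,True)[:,0]
        print(cv2.contourArea(k),cv2.minAreaRect(k),ap.tolist())
E
```

```text
(585, 770, 3)
2242.0 ((558.4918212890625, 255.5901641845703), (58.12395095825195, 43.45716094970703), 5.19442892074585) [[531, 240], [530, 269], [536, 269], [546, 276], [585, 279], [587, 237], [542, 233], [540, 238]]
1580.5 ((221.14846801757812, 219.8052215576172), (43.132259368896484, 44.83805847167969), 43.02506637573242) [[216, 194], [195, 217], [210, 235], [211, 241], [226, 245], [251, 217]]
1450.5 ((354.817138671875, 213.7146453857422), (43.34153366088867, 40.43083572387695), 85.42607879638672) [[334, 199], [337, 236], [348, 236], [352, 232], [376, 228], [373, 197], [347, 196], [342, 193]]
1934.5 ((555.0426025390625, 201.9311065673828), (43.05939483642578, 51.87740707397461), 76.75948333740234) [[575, 177], [536, 186], [530, 194], [530, 208], [534, 221], [542, 221], [547, 225], [585, 217]]
487.5 ((629.0, 173.0), (40.0, 20.0), 90.0) [[639, 153], [631, 159], [634, 161], [628, 165], [632, 166], [632, 169], [621, 164], [627, 161], [619, 165], [622, 192], [625, 189], [627, 191], [628, 188], [625, 188], [628, 185], [634, 184], [639, 193]]
1660.0 ((284.74810791015625, 132.70046997070312), (42.70725631713867, 41.890445709228516), 76.50426483154297) [[298, 108], [260, 118], [269, 155], [283, 155], [309, 146]]
```

View pics/crop0.png

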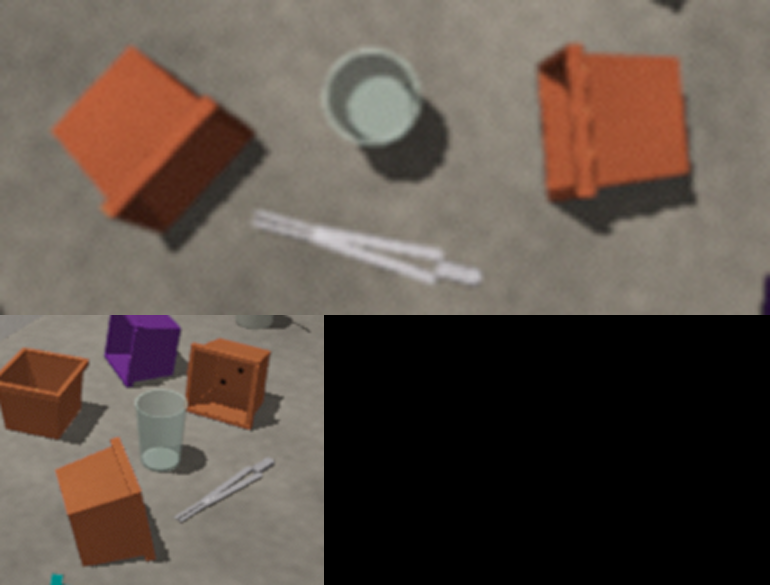

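The crop confirms both choices. On the left pot the base faces up-left in the image and the mouth faces down-right, with the top rim edge running from about (240,208) to (211,241). On the right pot the base faces right (-y), with the top rim edge from about (344,193) to (348,236). Both are terracotta and fallen.

```bash
cat >> h.py <<'E'
from scipy.spatial.transform import Rotation as Ro
def rel(p,yaw,cur=None,crot=None):
    s=read_state(); cur=s["eef_pos"] if cur is None else cur
    R=Ro.from_euler('xyz',s["tool_rot"] if crot is None else crot); T=Ro.from_euler('xyz',[np.pi,0,yaw])
    return (R.inv().apply(np.array(p)-cur)/300).round(4),((R.inv()*T).as_rotvec()/(np.pi/2)).round(4)
E
python3 - <<'E'
from h import *
c=load("top0"); sd=load("side0")
P={'L':[(216.5,193.5),(194.5,217),(240.5,208),(210.5,241)],'R':[(373.5,196.5),(376.5,229.5),(344.5,192.5),(348.5,236)]}
for k,q in P.items():
    b=[onz(c,*x,83) for x in q[:2]]; r=[onz(c,*x,108) for x in q[2:]]
    bm=sum(b)/2; rm=sum(r)/2; d=(bm-rm)[:2]
    n=[]
    for e in(b,r):
        v=(e[1]-e[0])[:2]; w=np.array([-v[1],v[0]]); w*=np.sign(w@d); n.append(np.degrees(np.arctan2(w[1],w[0])))
    print(k,'base',bm.round(),np.linalg.norm(b[1]-b[0]).round(),'rim',rm.round(),np.linalg.norm(r[1]-r[0]).round(),'dist',np.linalg.norm(d).round(),'(exp 81) dir',np.degrees(np.arctan2(d[1],d[0])).round(1),np.round(n,1))
    print(' side view px of rim,base',proj(sd,rm),proj(sd,bm),'rim corners',[proj(sd,x).round() for x in r])
print('beaker',onz(c,286,207,50))
E
```

```text
L base [536. 209.  83.] 81.0 rim [487. 150. 108.] 109.0 dist 77.0 (exp 81) dir 49.5 [48.1 48.7]
 side view px of rim,base [310.3182655  246.30582084] [274.66762741 262.37173828] rim corners [array([304., 232.]), array([317., 262.])]
R base [ 519. -221.   83.] 84.0 rim [ 514. -147.  108.] 108.0 dist 74.0 (exp 81) dir -85.8 [-85.4 -84.9]
 side view px of rim,base [366.0980585 184.4743539] [376.56848734 180.88543399] rim corners [array([347., 180.]), array([386., 189.])]
beaker [536.36604575   6.63641195  50.        ]
```

```bash
python3 - <<'E'
from h import *
print(rel([511,-105,245],.082),rel([377,-353,245],.23),proj(load("side0"),[511,-105,92]))
E
```

```text
(array([ 1.4473e+00, -1.2011e+00,  2.0000e-04]), array([-0.0011,  0.0002,  0.1928])) (array([ 0.723 , -0.6026, -0.0008]), array([-0.0011,  0.0001,  0.0986])) [358.97317472 197.02916164]
```

Emit:
move_arm(rows="0.09 -0.075 0 0 0 0.025 1; 0.18 -0.15 0 0 0 0.05 1; 0.27 -0.225 0 0 0 0.075 1; 0.36 -0.3 0 0 0 0.1 1; 0.45 -0.375 0 0 0 0.12 1; 0.54 -0.45 0 0 0 0.14 1; 0.63 -0.525 0 0 0 0.16 1; 0.72 -0.6 0 0 0 0.18 1; 0.72 -0.6 0 0 0 0.193 1; 0.72 -0.6 0 0 0 0.193 1")

```text
clock: 0.93
eef_pos: [378.1, -352.2, 245.2]
tool_rot: [-3.14, -0.0, 0.086]
force: [-0.1, -1.1, -0.8]
width: -0.0
gripper_force: 0.0
```

```bash
python3 - <<'E'
from h import *
s=read_state();print(s["eef_pos"],s["tool_rot"],s["width"],s["clock"],rel([511,-105,245],.082))
E
```

```text
[ 378.05317908 -352.16544901  245.16180853] [-3.14049302e+00 -5.96992072e-05  8.63812223e-02] -0.004156856452222604 0.9333 (array([ 0.5126, -0.7826,  0.0014]), array([-0.0007, -0.    ,  0.0028]))
```

Emit:
move_arm(rows="0.064 -0.098 0 0 0 0 1; 0.128 -0.195 0 0 0 0 1; 0.192 -0.293 0 0 0 0 1; 0.256 -0.39 0 0 0 0 1; 0.32 -0.488 0 0 0 0 1; 0.384 -0.586 0 0 0 0 1; 0.448 -0.684 0 0 0 0 1; 0.512 -0.782 0 0 0 0 1; 0.512 -0.782 0.1 0 0 0 1; 0.512 -0.782 0.25 0 0 0 1; 0.512 -0.782 0.4 0 0 0 1; 0.512 -0.782 0.4 0 0 0 1")

```text
clock: 1.93
eef_pos: [506.3, -108.7, 119.7]
tool_rot: [-3.14, 0.011, 0.081]
force: [-0.4, 0.3, -0.3]
width: -0.1
gripper_force: 0.0
```

```bash
python3 - <<'E'
from h import *
s=read_state();print(s["eef_pos"],s["tool_rot"],s["clock"],s["force"])
c=snap("side","side1"); e=s["eef_pos"]
for d in(0,14,27): print(d,proj(c,e-[0,0,d]).round(1))
im=cv2.imread('pics/side1.png')[80:260,260:460]
cv2.imwrite('pics/s1.png',cv2.resize(im,None,fx=3,fy=3,interpolation=cv2.INTER_CUBIC))
E
```

```text
[ 506.33362096 -108.66715522  119.71710541] [-3.13962722  0.01089424  0.08085775] 1.9333 [-0.39189114  0.25919678 -0.29416979]
0 [361.8 187.4]
14 [361.6 192.2]
27 [361.3 196.7]
```

View pics/s1.png

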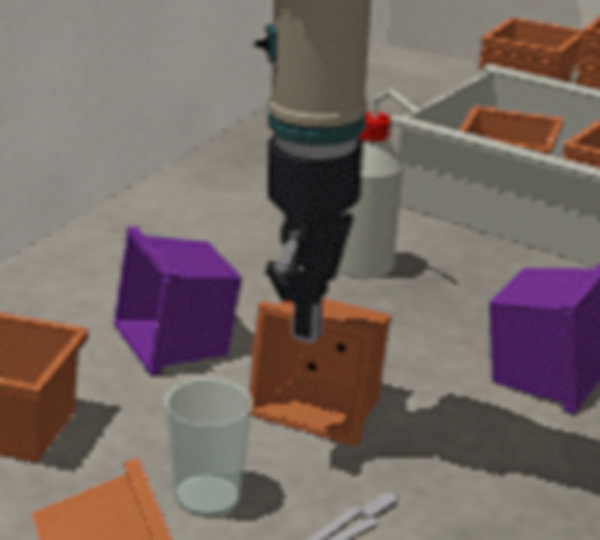

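The fingertip shows at about (362,193), which matches the projection of a point 14 mm ahead of the TCP, so tips_ahead holds with the gripper shut. The finger is behind the right pot's upper rim edge, clear of the beaker.

Emit:
move_arm(rows="0 0 0.03 0 0 0 1; 0 0 0.06 0 0 0 1; 0 0.02 0.063 0 0 0 1; 0 0.04 0.063 0 0 0 1; 0 0.055 0.063 0 0 0 1; 0 0.07 0.063 0 0 0 1; 0 0.07 0.063 0 0 0 1; 0 0.07 0.063 0 0 0 1")

```text
clock: 2.65
eef_pos: [512.7, -129.8, 107.0]
tool_rot: [3.141, -0.001, 0.081]
force: [-0.4, 1.0, -0.8]
width: -0.2
gripper_force: 0.2
```

Emit:
move_arm(rows="0 0.013 0 0 0 0 1; 0 0.026 0 0 0 0 1; 0 0.039 0 0 0 0 1; 0 0.052 0 0 0 0 1; 0 0.065 0 0 0 0 1; 0 0.078 -0.003 0 0 0 1; 0 0.091 -0.006 0 0 0 1; 0 0.104 -0.009 0 0 0 1; 0 0.117 -0.012 0 0 0 1; 0 0.13 -0.015 0 0 0 1; 0 0.143 -0.018 0 0 0 1; 0 0.156 -0.021 0 0 0 1")

```text
clock: 3.65
eef_pos: [516.2, -176.2, 112.8]
tool_rot: [3.142, -0.0, 0.082]
force: [-1.2, 0.2, -0.2]
width: 0.2
gripper_force: 0.1
```

```bash
python3 - <<'E'
from h import *
s=read_state();print(s["eef_pos"],s["tool_rot"],s["clock"],s["force"])
c=snap("side","side2")
im=cv2.imread('pics/side2.png')[80:260,260:460]
cv2.imwrite('pics/s2.png',cv2.resize(im,None,fx=3,fy=3,interpolation=cv2.INTER_CUBIC))
E
```

```text
[ 516.21153999 -176.22143223  112.82996924] [ 3.14151509e+00 -1.24714508e-04  8.16001983e-02] 3.65 [-1.20639933  0.18965974 -0.1850298 ]
```

View pics/s2.png

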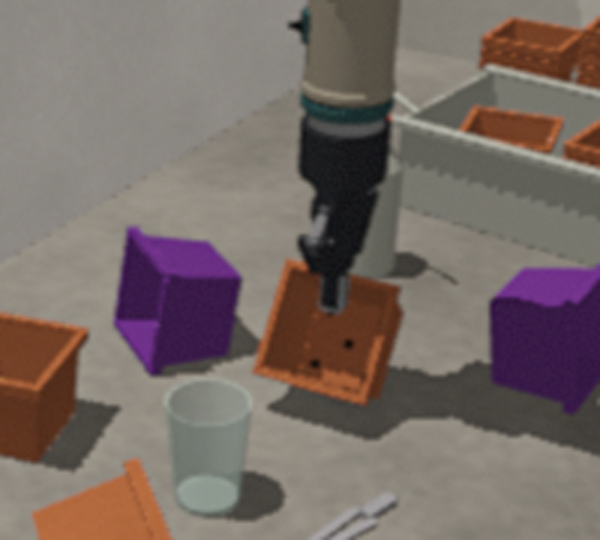

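The finger is inside the right pot's mouth at crop (335,305), and the pot has tipped by roughly 25°, with its lower rim raised off the bench. It's tipping as planned, so I'll keep pushing.

Emit:
move_arm(rows="0 0.013 0 0 0 0 1; 0 0.026 0 0 0 0 1; 0 0.039 0 0 0 0 1; 0 0.052 0 0 0 0 1; 0 0.065 0 0 0 0 1; 0 0.075 0 0 0 0 1; 0 0.085 0 0 0 0 1; 0 0.09 0 0 0 0 1; 0 0.09 0 0 0 0 1; 0 0.09 0 0 0 0 1; 0 0.09 0 0 0 0 1")

```text
clock: 4.62
eef_pos: [518.3, -202.4, 112.7]
tool_rot: [-3.141, 0.0, 0.082]
force: [0.1, -0.7, 0.4]
width: -0.4
gripper_force: 0.0
```

```bash
python3 - <<'E'
from h import *
s=read_state();print(s["eef_pos"],s["tool_rot"],s["clock"],s["force"])
c=snap("side","side3")
im=cv2.imread('pics/side3.png')[80:260,260:460]
cv2.imwrite('pics/s3.png',cv2.resize(im,None,fx=3,fy=3,interpolation=cv2.INTER_CUBIC))
E
```

```text
[ 518.33905901 -202.43324255  112.70387175] [-3.14133744e+00  5.35782187e-05  8.18642040e-02] 4.6167 [ 0.07237073 -0.65781181  0.40903114]
```

View pics/s3.png

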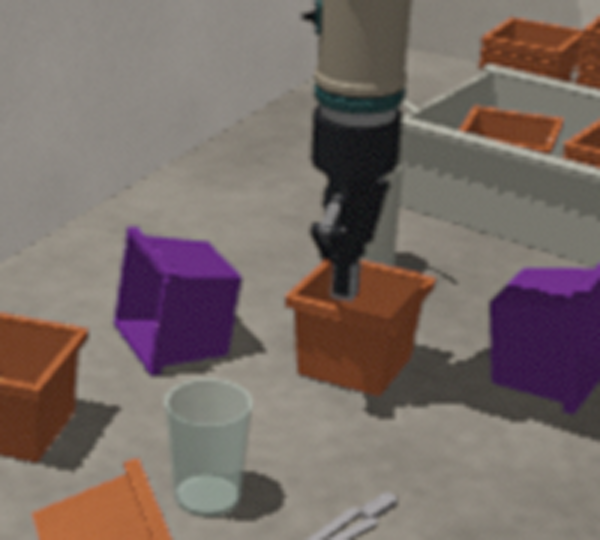

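The right pot now stands upright, with its mouth at crop (360,285). Next I raise the tool and go to the left pot.

Emit:
move_arm(rows="0 0 -0.1 0 0 0 1; 0 0 -0.2 0 0 0 1; 0 0 -0.3 0 0 0 1; 0 0 -0.39 0 0 0 1; 0 0 -0.39 0 0 0 1")

```text
clock: 5.08
eef_pos: [521.5, -203.7, 235.1]
tool_rot: [3.138, -0.009, 0.082]
force: [1.5, -0.3, -0.5]
width: -0.2
gripper_force: 0.0
```

```bash
python3 - <<'E'
from h import *
s=read_state();print(s["eef_pos"],s["tool_rot"],rel([461,120,s["eef_pos"][2]],.85))
E
```

```text
[ 521.45807844 -203.67052527  235.0771135 ] [ 3.13762657 -0.0092818   0.0818309 ] (array([-0.1127, -1.0918, -0.0054]), array([ 0.0047, -0.0046, -0.489 ]))
```

Emit:
move_arm(rows="-0.01 -0.1 0 0 0 -0.05 1; -0.02 -0.2 0 0 0 -0.1 1; -0.03 -0.3 0 0 0 -0.15 1; -0.04 -0.4 0 0 0 -0.2 1; -0.05 -0.5 0 0 0 -0.25 1; -0.06 -0.6 0 0 0 -0.3 1; -0.07 -0.7 0 0 0 -0.35 1; -0.08 -0.8 0 0 0 -0.4 1; -0.09 -0.9 0 0 0 -0.45 1; -0.1 -1.0 0 0 0 -0.489 1; -0.1 -1.0 0 0 0 -0.489 1; -0.1 -1.0 0 0 0 -0.489 1")

```text
clock: 6.08
eef_pos: [463.4, 95.7, 229.6]
tool_rot: [-3.141, -0.0, 0.854]
force: [-1.1, -0.3, 0.0]
width: 0.1
gripper_force: 0.0
```

```bash
python3 - <<'E'
from h import *
s=read_state();print(s["eef_pos"],s["tool_rot"],rel([461,120,106],.85))
E
```

```text
[463.41185377  95.69540269 229.57076742] [-3.14098606e+00 -2.08411353e-04  8.53699570e-01] (array([ 0.0557, -0.0591,  0.412 ]), array([-0.0004, -0.0001,  0.0024]))
```

Emit:
move_arm(rows="0.056 -0.059 0 0 0 0 1; 0.056 -0.059 0.1 0 0 0 1; 0.056 -0.059 0.2 0 0 0 1; 0.056 -0.059 0.3 0 0 0 1; 0.056 -0.059 0.38 0 0 0 1; 0.056 -0.059 0.41 0 0 0 1; 0.056 -0.059 0.41 0 0 0 1; 0.08 -0.059 0.41 0 0 0 1; 0.1 -0.059 0.41 0 0 0 1; 0.12 -0.059 0.41 0 0 0 1; 0.135 -0.059 0.41 0 0 0 1; 0.135 -0.059 0.41 0 0 0 1")

```text
clock: 7.08
eef_pos: [479.1, 137.5, 107.8]
tool_rot: [3.14, -0.003, 0.851]
force: [-0.3, -0.0, -0.3]
width: -0.2
gripper_force: 0.0
```

```bash
python3 - <<'E'
from h import *
s=read_state();print(s["eef_pos"],s["tool_rot"],s["clock"],s["force"])
c=snap("side","side4"); d=snap("top","top4")
im=cv2.imread('pics/side4.png')[140:320,220:420]; t=cv2.imread('pics/top4.png')[160:280,170:300]
a=cv2.resize(im,(400,360),interpolation=cv2.INTER_CUBIC);b=cv2.resize(t,(390,360),interpolation=cv2.INTER_CUBIC)
cv2.imwrite('pics/s4.png',np.hstack([a,b]))
E
```

```text
[479.12508546 137.45812658 107.75763572] [ 3.14023644 -0.00324861  0.8507561 ] 7.0833 [-0.29619472 -0.02477867 -0.34970365]
```

View pics/s4.png

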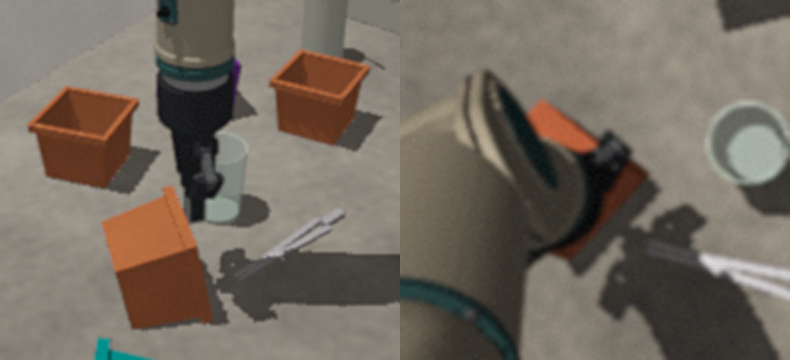

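The finger is just behind the left pot's upper rim, at about (190,210) in the side crop, and clear of the beaker. The right pot stands. I'll push along tool +x.

Emit:
move_arm(rows="0.013 0 0 0 0 0 1; 0.026 0 0 0 0 0 1; 0.039 0 0 0 0 0 1; 0.052 0 0 0 0 0 1; 0.065 0 0 0 0 0 1; 0.078 0 -0.003 0 0 0 1; 0.091 0 -0.006 0 0 0 1; 0.104 0 -0.009 0 0 0 1; 0.117 0 -0.012 0 0 0 1; 0.13 0 -0.015 0 0 0 1; 0.143 0 -0.018 0 0 0 1; 0.156 0 -0.021 0 0 0 1")

```text
clock: 8.18
eef_pos: [508.6, 171.4, 113.1]
tool_rot: [3.142, -0.0, 0.85]
force: [0.2, -1.0, -0.3]
width: 0.1
gripper_force: 0.1
```

Emit:
move_arm(rows="0.013 0 0 0 0 0 1; 0.026 0 0 0 0 0 1; 0.039 0 0 0 0 0 1; 0.052 0 0 0 0 0 1; 0.065 0 0 0 0 0 1; 0.075 0 0 0 0 0 1; 0.085 0 0 0 0 0 1; 0.09 0 0 0 0 0 1; 0.09 0 0 0 0 0 1; 0.09 0 0 0 0 0 1; 0.09 0 0 0 0 0 1")

```text
clock: 9.1
eef_pos: [526.0, 191.2, 113.0]
tool_rot: [-3.142, 0.0, 0.85]
force: [0.7, -0.3, -0.6]
width: -0.1
gripper_force: 0.0
```

```bash
python3 - <<'E'
from h import *
s=read_state();print(s["eef_pos"],s["tool_rot"],s["clock"],s["force"])
c=snap("side","side5"); d=snap("top","top5")
im=cv2.imread('pics/side5.png')[140:320,220:420]; t=cv2.imread('pics/top5.png')[160:280,150:280]
a=cv2.resize(im,(400,360),interpolation=cv2.INTER_CUBIC);b=cv2.resize(t,(390,360),interpolation=cv2.INTER_CUBIC)
cv2.imwrite('pics/s5.png',np.hstack([a,b]))
E
```

```text
[525.9917462  191.17341873 112.9757701 ] [-3.14156225e+00  3.99569886e-04  8.49577822e-01] 9.1 [ 0.68432502 -0.25974984 -0.60669121]
```

View pics/s5.png

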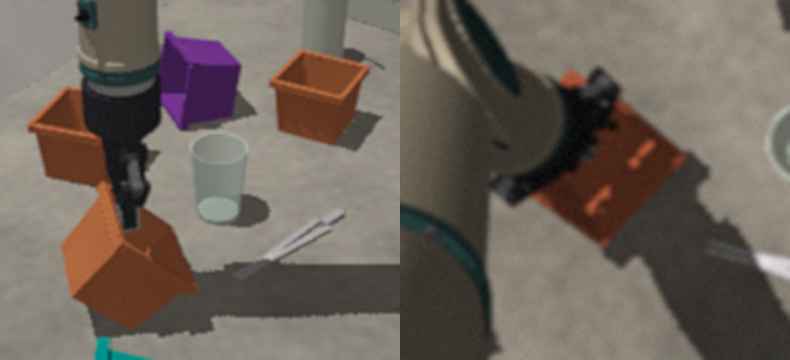

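The left pot has tipped by about 35–40° and is still leaning on the finger, at (128,215) in the side crop. It needs a little more push.

Emit:
move_arm(rows="0.01 0 0 0 0 0 1; 0.02 0 0 0 0 0 1; 0.03 0 -0.003 0 0 0 1; 0.04 0 -0.006 0 0 0 1; 0.05 0 -0.01 0 0 0 1; 0.06 0 -0.01 0 0 0 1; 0.07 0 -0.01 0 0 0 1; 0.07 0 -0.01 0 0 0 1; 0.07 0 -0.01 0 0 0 1; 0.07 0 -0.01 0 0 0 1; 0.07 0 -0.01 0 0 0 1")

```text
clock: 10.12
eef_pos: [539.9, 206.9, 115.9]
tool_rot: [-3.142, 0.0, 0.85]
force: [0.9, 0.1, -0.2]
width: 0.0
gripper_force: 0.0
```

```bash
python3 - <<'E'
from h import *
s=read_state();print(s["eef_pos"],s["tool_rot"],s["clock"],s["force"])
c=snap("side","side6"); d=snap("top","top6")
im=cv2.imread('pics/side6.png')[140:320,220:420]; t=cv2.imread('pics/top6.png')[160:280,150:280]
a=cv2.resize(im,(400,360),interpolation=cv2.INTER_CUBIC);b=cv2.resize(t,(390,360),interpolation=cv2.INTER_CUBIC)
cv2.imwrite('pics/s6.png',np.hstack([a,b]))
E
```

```text
[539.86811204 206.9005896  115.94191189] [-3.14157572e+00  4.21914923e-04  8.49551117e-01] 10.1167 [ 0.87476534  0.07010246 -0.1631466 ]
```

View pics/s6.png

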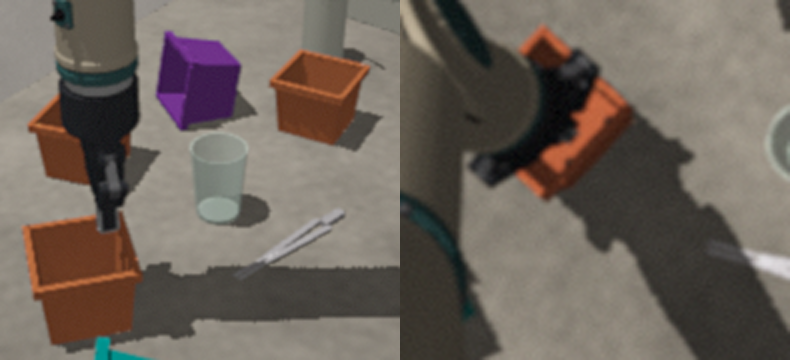

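The left pot stands too, with its mouth at about (80,255) in the side crop. I'll raise the tool clear, let things settle and check.

Emit:
move_arm(rows="0 0 -0.08 0 0 0 1; 0 0 -0.18 0 0 0 1; 0 0 -0.28 0 0 0 1; 0 0 -0.38 0 0 0 1; -0.1 0 -0.4 0 0 0 1; -0.2 0 -0.4 0 0 0 1; -0.25 0 -0.4 0 0 0 1; -0.25 0 -0.4 0 0 0 1; -0.25 0 -0.4 0 0 0 1; -0.25 0 -0.4 0 0 0 1; -0.25 0 -0.4 0 0 0 1; -0.25 0 -0.4 0 0 0 1")

```text
clock: 11.22
eef_pos: [491.1, 151.8, 235.8]
tool_rot: [-3.141, -0.001, 0.851]
force: [0.9, -0.1, -0.1]
width: 0.1
gripper_force: 0.0
```

```bash
python3 - <<'E'
from h import *
s=read_state();print(s["eef_pos"],s["clock"],s["force"])
snap("side","side7")
E
```

```text
[491.06883585 151.81081964 235.81653147] 11.2167 [ 0.94939151 -0.05501437 -0.10451965]
```

View pics/side7.png

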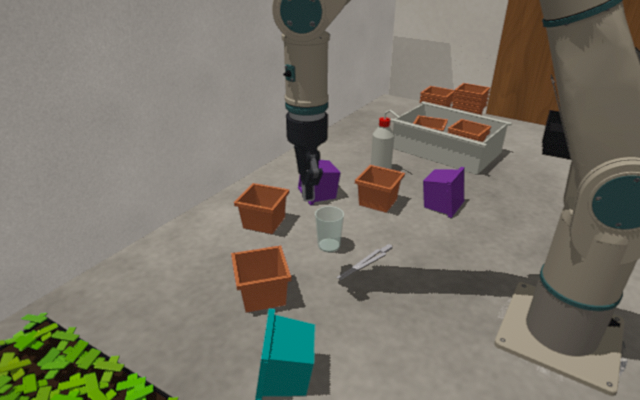

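The side view shows both pots standing, at (262,278) and (380,187). The beaker, tweezers, wash bottle, standing pot and look-alikes are where they were, and the tool is clear.

```bash
python3 -c "
from cell import *
print(finish_job())"
```

```text
the job is handed in; nothing more can be done
None
```

Both fallen pots now stand on their bases about where they lay, nothing else moved in the last picture, and I handed the job in at about 11 s; no verdict came back.

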